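# Tighten the split clamp's screw until the torque wrench gives

## Robot

A 7-joint arm with a two-finger parallel gripper is mounted at the origin on a cart in front of the work surface, level with it; the furniture and walls round the work are solid. World frame = base frame: x ahead of the robot, y to its left, z up, the work surface at z = 0. Lengths are in m, angles in rad, forces in N, time in s.
With the tool pointing down it reaches from about 0.4 to 0.875 m from the base axis. Payload 6.5 kg.
Tool frame: the origin (TCP) lies midway between the tips of the shut fingers; the grasp point (between the pads) lies 19 mm behind it; y points along the fingers, x is the direction in which the jaws open and shut, and the axes are right-handed (so a half turn about y gives the same grasp; the last joint's range is limited). The gripper opens to 88 mm and grips with 3 to 60 N. Pads are 18 mm wide; open, the fingers measure 123 mm over their backs; the gripper's body (75 mm by 187 mm) begins 45 mm behind the grasp point.
Start: joints at [-1.211, 0.536, -0.004, 1.538, 0.003, 1.067, -0.071], TCP at [0.268, 0.592, 0.239] pointing down, gripper open.
Joint ranges: [-2.7, 2.7], [-0.37, 2.16], [-1.27, 1.26], [0.24, 2.4], [-1.31, 4.45], [0.19, 1.91], [-2.76, 2.76]. Speed limits (rad/s): [2.39, 2.39, 3.14, 3.14, 3.14, 3.14, 3.14].

## Interface

Orientations are given as [roll, pitch, yaw] about the fixed x, y, z axes, in that order (R = Rz(yaw) Ry(pitch) Rx(roll)).
In Python, from station import manip, viewer, workorder gives the robot as it stands.
- The arm moves only by the tool step_arm, never from a script. Its argument "commands" is a list of rows, each an object of numbers: "dx", "dy", "dz": the shift along the tool's x, y, z in m; "rx", "ry", "rz": the turn, a rotation vector about the tool's x, y, z in degrees; "claw": the opening, from 0 (shut) to 1 (fully open). In form: [{"dx": .., "dy": .., "dz": .., "rx": .., "ry": .., "rz": .., "claw": ..}, ...]. A call has 1 to 20 rows; each row is the pose to reach, as a shift and turn from the pose measured when the call began, along the tool's axes at that moment; what a row does not reach only later rows make up. A row lasts 1/12 s, in which the tool goes at most 41.7 mm and 7.16 degrees, less where a joint would pass 70% of its speed; a pose out of reach is approached as far as the arm can. A call with a gripper value outside its range is refused whole. The fingers move at their own pace and stop on an object; "newtons" is the grip in N (left out, the last holds). Time passes only in rows, so rows that repeat a pose let the fingers close. It gives the time, the measured TCP pose, the force and the opening at its end, in the units of the state.
- manip.observe(): the state, without advancing time (a new reading comes with each control period).
- viewer.capture(name): name is "scene" or "top"; returns a dict with "color" (384x512x3 uint8, blue, green, red), "fx", "fy", "cx", "cy" (pixels), "dist_coeffs" ([k1, k2, p1, p2, k3] as OpenCV has them; the pictures are not rectified), "extrinsics" (4x4, takes a point from camera to world coordinates). Camera axes: x right, y down, z forward; pixel columns grow to the right and rows downward; lengths in m; the calibration is good to about 2 mm. A picture is of the moment at which its call begins. There is no depth.
- workorder.hand_in(): hands the job in, once; it reports no verdict.
Trained networks look in the newest picture that a camera, given by its name, has taken for a name from the list of things; names that differ only in an ending like _2 or _b are one class to them, and where a whole thing is asked for, a point or a joint stands for the part that bears it (a point fixed in the world has none). Each returns a list of dicts, best first, with "score" (0 to 1); they miss things now and then, are a little off and sometimes report something else, mostly with a low value. They report only what shows in the picture. A call takes as long as a camera call.
- viewer.outline_of(camera, label): "pixels" (384x512 bool, what is visible of it) and "point" ([column, row] in pixels, amid what is visible of it).
- viewer.mark_of(camera, label): "point" ([column, row] in pixels: a listed point, or the origin of a listed thing).
The state is a dict: "time_s": time; "joint_pos": joint angles; "joint_velocities": joint speeds; "effort": joint torques, N m; "ee_pos": TCP position; "eef_rot": TCP orientation; "wrist_force": force on the tool from outside, world axes, zero at the start; "moment": the same for the moment, N m; "grip_width": opening from 0.0 (shut) to 1.0 (fully open).
Only numpy, scipy, OpenCV 4.12 (cv2) and the standard library are available. Lean on these libraries where they do the work, as an engineer would, in place of code of your own. Each camera call takes 0.05 s, during which the arm holds its last target. There are 200 camera calls.

## Task

A torque wrench already sits on the screw of the split clamp on the holding plate. Turn its handle clockwise (seen from above) to tighten the screw until the wrench reaches its set torque and its handle gives way at the pivot pin. Then stop, with the handle visibly bent by about 10 degrees and not forced on much beyond that, and let go, leaving it bent.

Things in the scene. Friction and masses are not known exactly. Their poses are not given: they have to be found in the camera images.
- wrench_grip (a point): Middle of the wrench's black ribbed grip: a level round bar 26 mm thick, 90 mm long, its centre line 113 mm above the work surface. 158 mm from the screw axis while the wrench is straight, 113 mm from the pivot pin, 55 mm from the handle's free end. x axis: along the handle to its free end; z up. Beside the grip all is free, and below it down to 75 mm above the surface.
- screw_axis (a point): Point 113 mm above the work surface on the upright screw axis, inside the wrench's round steel head (38 mm across, top 127 mm above the surface). The wrench turns about this axis. x axis: to the pivot pin, 45 mm away; z up. It stands on a grey split clamp block on a bolted-down plate fixed to the trolley. A thin tongue on the head points straight over the pin and shows the bend.
- wrench_handle (a joint): Bend of the handle against the head at the pin, rad: 0 straight (start), grows clockwise seen from above, stop at 0.6. The wrench first turns as one straight piece (about 3 N at mid grip); after 0.4 to 0.9 rad (differs each time) the screw is tight, the head stands still and the handle gives way at the pin at a steady 10 N or so. It stays where it is left.

How it is judged:
By the outcome, as a careful person would: the job done as asked, in the order asked, and still so for the second after the job is handed in, with the robot touching nothing.
It also fails if it takes over 38 s, if anything falls off the work surface, if the arm or the gripper's body presses on something with over 40 N, if the wrist force passes 120 N, or if a joint passes its speed limit or range.

## Working session

There is one attempt and no reset: what is moved stays moved. The work goes in short steps, Python scripts to look and compute and a tool call to move; the robot and the scene stay as the last step left them, time stands still between calls to the robot, and variables do not carry over. Pictures are saved under pics/ and viewed, about 8 in all and at most 12, crops included, and the job is handed in when it is done.

Besides the shell and the picture viewer there is one more tool, called after "Request:" as a command line: name --argument value ..., lists and objects as JSON in quotes. step_arm: Moves the arm, as the interface text tells. Its arguments: {"type":"object","properties":{"commands":{"type":"array","items":{"type":"object","properties":{"dx":{"type":"number"},"dy":{"type":"number"},"dz":{"type":"number"},"rx":{"type":"number"},"ry":{"type":"number"},"rz":{"type":"number"},"claw":{"type":"number"}}}},"newtons":{"type":"number"}},"required":["commands"]}

```bash
mkdir -p pics; ls; cat > h.py <<'E'
import numpy as np, cv2
from station import manip, viewer, workorder
def ray(c,p):
    K=np.array([[c["fx"],0,c["cx"]],[0,c["fy"],c["cy"]],[0,0,1]])
    u=cv2.undistortPoints(np.array([[p]],float),K,np.array(c["dist_coeffs"]))[0,0]
    T=np.array(c["extrinsics"]); return T[:3,3],T[:3,:3]@np.array([u[0],u[1],1])
def atz(c,p,z):
    o,d=ray(c,p); return o+d*(z-o[2])/d[2]
def proj(c,P):
    K=np.array([[c["fx"],0,c["cx"]],[0,c["fy"],c["cy"]],[0,0,1]])
    T=np.linalg.inv(np.array(c["extrinsics"]))
    return cv2.projectPoints(np.array(P,float).reshape(-1,1,3),cv2.Rodrigues(T[:3,:3])[0],T[:3,3],K,np.array(c["dist_coeffs"]))[0][:,0]
E
python3 - <<'E'
from h import *
s=manip.observe(); print({k:np.round(v,3) for k,v in s.items()})
for n in("scene","top"):
    c=viewer.capture(n); cv2.imwrite(f"pics/{n}0.png",c["color"])
    print(n,np.round(c["extrinsics"],3).tolist(),c["fx"])
    for l in("wrench_grip","screw_axis","wrench_handle"):
        for m in viewer.mark_of(n,l)[:2]: print(l,m["score"],m["point"],atz(c,m["point"],.113).round(4))
    for m in viewer.outline_of(n,"wrench_handle")[:2]: print("ol",m["score"],m["point"],m["pixels"].sum())
E
```

```text
pics
{'time_s': np.float64(0.0), 'joint_pos': array([-1.211,  0.537, -0.004,  1.539,  0.003,  1.067, -0.071]), 'joint_velocities': array([-0.003,  0.001, -0.001, -0.001,  0.001, -0.001, -0.001]), 'effort': array([ 0.0000e+00, -5.7098e+01,  9.9100e-01, -2.5160e+01, -5.6000e-02,
        1.8000e-02,  0.0000e+00]), 'ee_pos': array([0.268, 0.591, 0.238]), 'eef_rot': array([-1.571,  0.002,  1.145]), 'wrist_force': array([-0.261,  0.38 ,  0.015]), 'moment': array([0.021, 0.012, 0.013]), 'grip_width': np.float64(0.999)}
scene [[0.538, -0.566, 0.625, 0.121], [-0.843, -0.342, 0.416, -0.273], [-0.021, -0.75, -0.661, 0.66], [0.0, 0.0, 0.0, 1.0]] 388.363956553772
wrench_grip 0.61 [223.3, 219.1] [0.5225 0.0744 0.113 ]
screw_axis 0.85 [273.9, 178.5] [0.6787 0.0524 0.113 ]Traceback (most recent call last):
  File "<stdin>", line 7, in <module>
ValueError: it knows: screw_axis, wrench_grip
```

```bash
python3 - <<'E'
from h import *
for n in("scene","top"):
    c=viewer.capture(n); cv2.imwrite(f"pics/{n}0.png",c["color"])
    if n=="top": print(n,np.round(c["extrinsics"],3).tolist(),c["fx"])
    for l in("wrench_grip","screw_axis"):
        for m in viewer.mark_of(n,l)[:2]: print(l,m["score"],m["point"],atz(c,m["point"],.113).round(4))
E
```

```text
wrench_grip 0.63 [223.2, 221.4] [0.5174 0.0709 0.113 ]
screw_axis 0.66 [275.7, 177.7] [0.683  0.0504 0.113 ]
top [[-0.013, -0.988, 0.156, 0.506], [-1.0, 0.016, 0.016, 0.092], [-0.018, -0.156, -0.988, 0.942], [0.0, 0.0, 0.0, 1.0]] 467.15760921662115
wrench_grip 0.87 [278.4, 260.7] [0.5148 0.0733 0.113 ]
screw_axis 0.63 [287.0, 167.0] [0.6829 0.0544 0.113 ]
```

View pics/scene0.png

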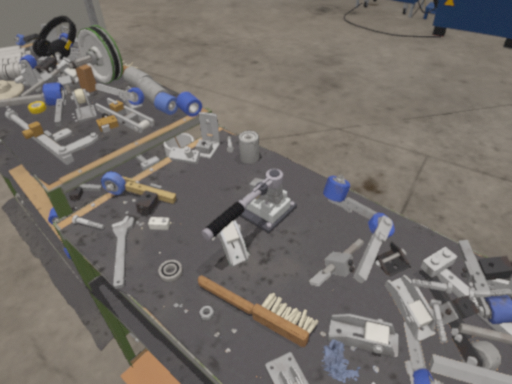

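View pics/top0.png

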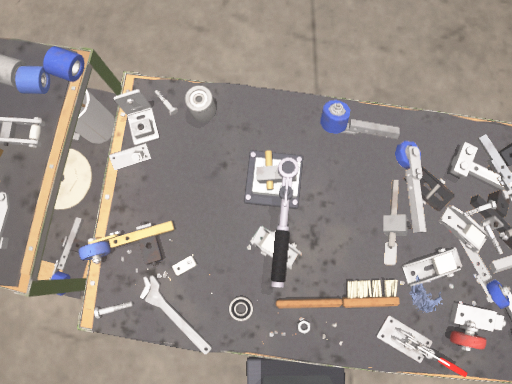

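The scene view shows the wrench with its black grip at about (224,220) and its head at (274,176). In the top view the head is at (288,168), the grip at about (281,257) and the free end at (277,286). Clockwise therefore moves the grip left in the image, which is +y. Next I'll refine these positions and work out the first move.

```bash
cat >> h.py <<'E'
from scipy.spatial.transform import Rotation as Ro
def togo(P,yaw):
    s=manip.observe(); R=Ro.from_euler("xyz",s["eef_rot"])
    d=R.inv().apply(np.array(P)-s["ee_pos"])
    r=(R.inv()*Ro.from_euler("xyz",[-np.pi/2,0,yaw])).as_rotvec(degrees=True)
    print("d",d.round(4),"r",r.round(2),"norm",np.linalg.norm(d).round(3))
E
python3 - <<'E'
from h import *
c=viewer.capture("top")
for l in("wrench_grip","screw_axis"):
    for m in viewer.outline_of("top",l)[:1]:
        ys,xs=np.nonzero(m["pixels"]); print(l,m["score"],m["point"],len(xs),xs.min(),xs.max(),ys.min(),ys.max(),atz(c,m["point"],.113).round(4))
        W=np.array([atz(c,p,.113)[:2] for p in zip(xs[::3],ys[::3])]); mu=W.mean(0); u=np.linalg.svd(W-mu)[2][0]
        print(mu.round(4),np.degrees(np.arctan2(u[1],u[0])).round(2)); t=(W-mu)@u; print(t.min(),t.max())
for p in[(288,168),(281,257),(277,286)]: print(p,atz(c,p,.113).round(4))
togo([.526,.07,.20],np.radians(84))
E
```

```text
wrench_grip 0.91 [280.5, 245.4] 1168 271 291 187 287 [0.5417 0.0691 0.113 ]
[0.543  0.0683] 173.61
-0.1031538842004543 0.07417040765463247
screw_axis 0.75 [281.1, 227.6] 1770 271 298 158 287 [0.5732 0.0674 0.113 ]
[0.5827 0.0641] 173.64
-0.11786168139681279 0.11430960776559607
(288, 168) [0.6811 0.0527 0.113 ]
(281, 257) [0.5212 0.0686 0.113 ]
(277, 286) [0.4707 0.0765 0.113 ]
d [-0.369   0.0387 -0.4501] r [  0.   -18.39  -0.  ] norm 0.583
```

Request:
step_arm --commands '[{"dx": -0.369,"dy": 0.02,"dz": -0.45,"ry": -18.4,"claw": 0.6},{"dx": -0.369,"dy": 0.02,"dz": -0.45,"ry": -18.4,"claw": 0.6},{"dx": -0.369,"dy": 0.02,"dz": -0.45,"ry": -18.4,"claw": 0.6},{"dx": -0.369,"dy": 0.02,"dz": -0.45,"ry": -18.4,"claw": 0.6},{"dx": -0.369,"dy": 0.02,"dz": -0.45,"ry": -18.4,"claw": 0.6},{"dx": -0.369,"dy": 0.02,"dz": -0.45,"ry": -18.4,"claw": 0.6},{"dx": -0.369,"dy": 0.02,"dz": -0.45,"ry": -18.4,"claw": 0.6},{"dx": -0.369,"dy": 0.02,"dz": -0.45,"ry": -18.4,"claw": 0.6},{"dx": -0.369,"dy": 0.02,"dz": -0.45,"ry": -18.4,"claw": 0.6},{"dx": -0.369,"dy": 0.02,"dz": -0.45,"ry": -18.4,"claw": 0.6},{"dx": -0.369,"dy": 0.02,"dz": -0.45,"ry": -18.4,"claw": 0.6},{"dx": -0.369,"dy": 0.02,"dz": -0.45,"ry": -18.4,"claw": 0.6},{"dx": -0.369,"dy": 0.02,"dz": -0.45,"ry": -18.4,"claw": 0.6},{"dx": -0.369,"dy": 0.02,"dz": -0.45,"ry": -18.4,"claw": 0.6},{"dx": -0.369,"dy": 0.02,"dz": -0.45,"ry": -18.4,"claw": 0.6},{"dx": -0.369,"dy": 0.02,"dz": -0.45,"ry": -18.4,"claw": 0.6},{"dx": -0.369,"dy": 0.02,"dz": -0.45,"ry": -18.4,"claw": 0.6},{"dx": -0.369,"dy": 0.02,"dz": -0.45,"ry": -18.4,"claw": 0.6}]'

```text
invalid input
```

```bash
python3 - <<'E'
from h import *
s=manip.observe(); print(s["time_s"],s["ee_pos"],s["eef_rot"],s["joint_pos"].round(2) if hasattr(s["joint_pos"],'round') else s["joint_pos"],s["wrist_force"],s["grip_width"])
togo([.5255,.0711,.093],np.radians(83.6))
c=viewer.capture("top"); cv2.imwrite("pics/top1.png",cv2.resize(c["color"][100:340,150:400],None,fx=2,fy=2))
E
```

```text
0.6 [0.26847386 0.59194349 0.23870503] [-1.57087027e+00  2.19522060e-05  1.14507669e+00] [-1.21  0.54 -0.    1.54  0.    1.07 -0.07] [-0.08374576  0.35498666 -0.12058219] 1.0003320766510015
d [-0.3682  0.1457 -0.4492] r [  0.   -17.99  -0.  ] norm 0.599
```

View pics/top1.png

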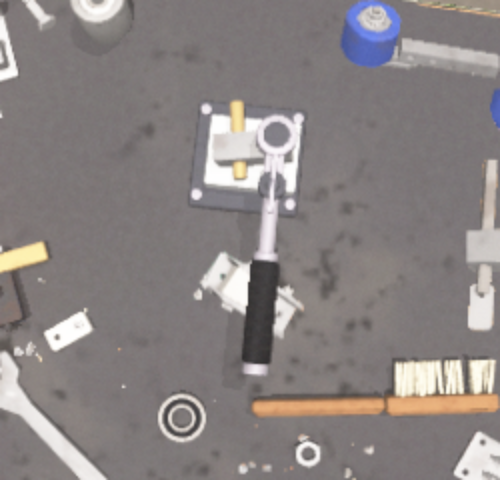

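The move was refused, so the arm hasn't moved. The crop shows the wrench straight, with the grip at about (262,310) in crop pixels and the head at (276,135). I'll retry with every field filled in.

Request:
step_arm --commands '[{"dx": -0.034,"dy": 0.002,"dz": -0.041,"rx": 0,"ry": -1.7,"rz": 0,"claw": 0.6}]' --newtons 20

```text
time_s: 0.73
ee_pos: [0.2807, 0.5609, 0.2372]
eef_rot: [-1.566, -0.004, 1.185]
wrist_force: [0.0, 0.2, 0.5]
grip_width: 0.945
```

Request:
step_arm --commands '[{"dx": -0.362,"dy": 0.03,"dz": -0.411,"rx": 0,"ry": -15.7,"rz": 0,"claw": 0.6},{"dx": -0.362,"dy": 0.03,"dz": -0.411,"rx": 0,"ry": -15.7,"rz": 0,"claw": 0.6},{"dx": -0.362,"dy": 0.03,"dz": -0.411,"rx": 0,"ry": -15.7,"rz": 0,"claw": 0.6},{"dx": -0.362,"dy": 0.03,"dz": -0.411,"rx": 0,"ry": -15.7,"rz": 0,"claw": 0.6},{"dx": -0.362,"dy": 0.03,"dz": -0.411,"rx": 0,"ry": -15.7,"rz": 0,"claw": 0.6},{"dx": -0.362,"dy": 0.03,"dz": -0.411,"rx": 0,"ry": -15.7,"rz": 0,"claw": 0.6},{"dx": -0.362,"dy": 0.03,"dz": -0.411,"rx": 0,"ry": -15.7,"rz": 0,"claw": 0.6},{"dx": -0.362,"dy": 0.03,"dz": -0.411,"rx": 0,"ry": -15.7,"rz": 0,"claw": 0.6},{"dx": -0.362,"dy": 0.03,"dz": -0.411,"rx": 0,"ry": -15.7,"rz": 0,"claw": 0.6},{"dx": -0.362,"dy": 0.03,"dz": -0.411,"rx": 0,"ry": -15.7,"rz": 0,"claw": 0.6},{"dx": -0.362,"dy": 0.03,"dz": -0.411,"rx": 0,"ry": -15.7,"rz": 0,"claw": 0.6},{"dx": -0.362,"dy": 0.03,"dz": -0.411,"rx": 0,"ry": -15.7,"rz": 0,"claw": 0.6},{"dx": -0.362,"dy": 0.03,"dz": -0.411,"rx": 0,"ry": -15.7,"rz": 0,"claw": 0.6},{"dx": -0.362,"dy": 0.03,"dz": -0.411,"rx": 0,"ry": -15.7,"rz": 0,"claw": 0.6},{"dx": -0.362,"dy": 0.03,"dz": -0.411,"rx": 0,"ry": -15.7,"rz": 0,"claw": 0.6},{"dx": -0.362,"dy": 0.03,"dz": -0.411,"rx": 0,"ry": -15.7,"rz": 0,"claw": 0.6},{"dx": -0.362,"dy": 0.03,"dz": -0.411,"rx": 0,"ry": -15.7,"rz": 0,"claw": 0.6},{"dx": -0.362,"dy": 0.03,"dz": -0.411,"rx": 0,"ry": -15.7,"rz": 0,"claw": 0.6}]' --newtons 20

```text
time_s: 2.23
ee_pos: [0.5245, 0.0727, 0.2037]
eef_rot: [-1.567, -0.006, 1.461]
wrist_force: [-0.0, 0.8, 0.2]
grip_width: 0.599
```

```bash
python3 - <<'E'
from h import *
c=viewer.capture("top"); cv2.imwrite("pics/top2.png",cv2.resize(c["color"][100:340,150:400],None,fx=2,fy=2))
c=viewer.capture("scene"); cv2.imwrite("pics/sc2.png",cv2.resize(c["color"][100:300,150:350],None,fx=2.5,fy=2.5))
s=manip.observe(); print(s["time_s"],s["ee_pos"],s["eef_rot"],s["joint_pos"],s["wrist_force"],s["grip_width"])
togo([.5255,.0711,.093],np.radians(83.6))
E
```

```text
2.3333 [0.52457706 0.07221251 0.20372519] [-1.56694192 -0.00570325  1.46075616] [-0.29966089  0.37699409  0.10238015  1.89349019 -0.0576316   0.87562255
  1.29335795] [ 0.28735099 -0.62587655  0.94360238] 0.6000030978981175
d [-0.0016  0.1107 -0.0015] r [-0.22  0.1   0.33] norm 0.111
```

View pics/sc2.png

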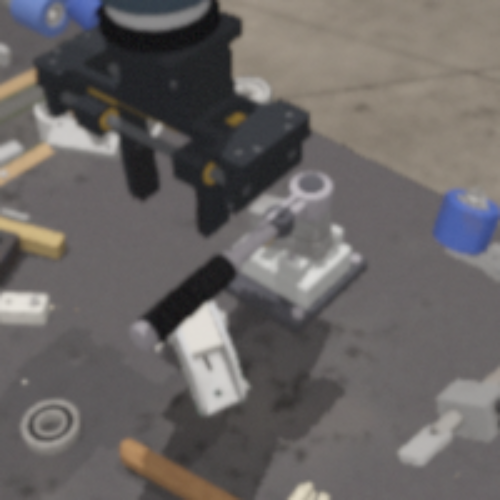

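The fingers straddle the grip, clear of it on both sides. Next I descend and narrow the opening.

Request:
step_arm --commands '[{"dx": -0.001,"dy": 0.03,"dz": -0.001,"rx": 0,"ry": 0,"rz": 0,"claw": 0.6},{"dx": -0.001,"dy": 0.06,"dz": -0.001,"rx": 0,"ry": 0,"rz": 0,"claw": 0.6},{"dx": -0.001,"dy": 0.09,"dz": -0.001,"rx": 0,"ry": 0,"rz": 0,"claw": 0.6},{"dx": -0.001,"dy": 0.111,"dz": -0.001,"rx": 0,"ry": 0,"rz": 0,"claw": 0.6},{"dx": -0.001,"dy": 0.111,"dz": -0.001,"rx": 0,"ry": 0,"rz": 0,"claw": 0.45},{"dx": -0.001,"dy": 0.111,"dz": -0.001,"rx": 0,"ry": 0,"rz": 0,"claw": 0.4},{"dx": -0.001,"dy": 0.111,"dz": -0.001,"rx": 0,"ry": 0,"rz": 0,"claw": 0.4},{"dx": -0.001,"dy": 0.111,"dz": -0.001,"rx": 0,"ry": 0,"rz": 0,"claw": 0.4}]' --newtons 40

```text
time_s: 3.0
ee_pos: [0.5264, 0.0722, 0.0944]
eef_rot: [-1.57, -0.007, 1.461]
wrist_force: [0.1, -0.2, 0.8]
grip_width: 0.399
```

Request:
step_arm --commands '[{"dx": 0.003,"dy": 0.001,"dz": 0,"rx": 0,"ry": 0,"rz": 0,"claw": 0.4},{"dx": 0.0076,"dy": 0.001,"dz": 0,"rx": 0,"ry": 1.5,"rz": 0,"claw": 0.4},{"dx": 0.0118,"dy": 0.001,"dz": -0.0004,"rx": 0,"ry": 3,"rz": 0,"claw": 0.4},{"dx": 0.0159,"dy": 0.001,"dz": -0.0008,"rx": 0,"ry": 4.5,"rz": 0,"claw": 0.4},{"dx": 0.02,"dy": 0.001,"dz": -0.0012,"rx": 0,"ry": 6,"rz": 0,"claw": 0.4},{"dx": 0.0241,"dy": 0.001,"dz": -0.0018,"rx": 0,"ry": 7.5,"rz": 0,"claw": 0.4},{"dx": 0.0282,"dy": 0.001,"dz": -0.0025,"rx": 0,"ry": 9,"rz": 0,"claw": 0.4},{"dx": 0.0322,"dy": 0.001,"dz": -0.0033,"rx": 0,"ry": 10.5,"rz": 0,"claw": 0.4},{"dx": 0.0363,"dy": 0.001,"dz": -0.0042,"rx": 0,"ry": 12,"rz": 0,"claw": 0.4},{"dx": 0.0403,"dy": 0.001,"dz": -0.0052,"rx": 0,"ry": 13.5,"rz": 0,"claw": 0.4},{"dx": 0.0443,"dy": 0.001,"dz": -0.0063,"rx": 0,"ry": 15,"rz": 0,"claw": 0.4},{"dx": 0.0482,"dy": 0.001,"dz": -0.0075,"rx": 0,"ry": 16.5,"rz": 0,"claw": 0.4},{"dx": 0.0522,"dy": 0.001,"dz": -0.0088,"rx": 0,"ry": 18,"rz": 0,"claw": 0.4},{"dx": 0.056,"dy": 0.001,"dz": -0.0102,"rx": 0,"ry": 19.5,"rz": 0,"claw": 0.4},{"dx": 0.0599,"dy": 0.001,"dz": -0.0118,"rx": 0,"ry": 21,"rz": 0,"claw": 0.4}]' --newtons 40

```text
time_s: 4.25
ee_pos: [0.5456, 0.1295, 0.0948]
eef_rot: [-1.569, -0.006, 1.092]
wrist_force: [1.2, -3.5, -0.6]
grip_width: 0.403
```

```bash
cat >> h.py <<'E'
S=np.array([.6825,.0535])
def st():
    s=manip.observe(); p=s["ee_pos"][:2]-S; y=s["eef_rot"][2]
    f=s["wrist_force"]; print("t",s["time_s"],"r",np.hypot(*p).round(4),"ang",np.degrees(np.arctan2(p[1],p[0])).round(2),"yaw+90",np.degrees(y).round(2)+90,"z",s["ee_pos"][2].round(4),"F",np.round(f,1),"Ft",(f[0]*np.cos(y)+f[1]*np.sin(y)).round(2),s["grip_width"].round(3))
E
python3 - <<'E'
from h import *
c=viewer.capture("scene"); cv2.imwrite("pics/sc3.png",cv2.resize(c["color"][100:300,150:350],None,fx=2.5,fy=2.5)); 
for m in viewer.outline_of("scene","wrench_grip")[:1]:
    print(m["score"],m["point"])
st()
E
```

```text
0.89 [196.3, 203.9]Traceback (most recent call last):
  File "<stdin>", line 5, in <module>
  File "h.py", line 22, in st
    f=s["wrist_force"]; print("t",s["time_s"],"r",np.hypot(*p).round(4),"ang",np.degrees(np.arctan2(p[1],p[0])).round(2),"yaw+90",np.degrees(y).round(2)+90,"z",s["ee_pos"][2].round(4),"F",np.round(f,1),"Ft",(f[0]*np.cos(y)+f[1]*np.sin(y)).round(2),s["grip_width"].round(3))
                                                                                                                                                                                                                                                        ^^^^^^^^^^^^^^^^^^^^^
AttributeError: 'float' object has no attribute 'round'
```

View pics/sc3.png

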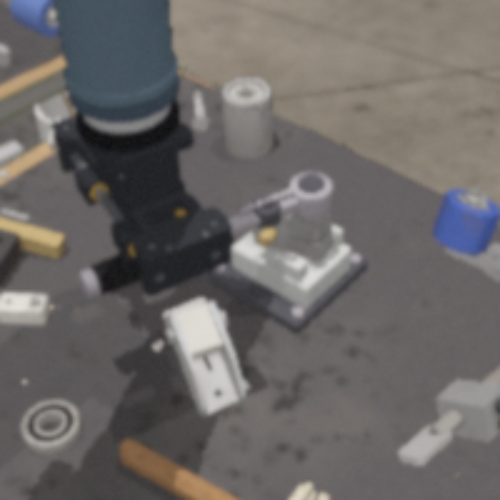

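The wrench has turned about 21° and is still straight: the tongue lines up with the handle at crop (290,195). The push is about 3 N. I'll continue in small steps and watch the force.

Request:
step_arm --commands '[{"dx": 0.002,"dy": 0,"dz": -0.0001,"rx": 0,"ry": 0.75,"rz": 0,"claw": 0.4},{"dx": 0.0041,"dy": 0,"dz": -0.0002,"rx": 0,"ry": 1.5,"rz": 0,"claw": 0.4},{"dx": 0.0061,"dy": 0,"dz": -0.0003,"rx": 0,"ry": 2.25,"rz": 0,"claw": 0.4},{"dx": 0.0082,"dy": 0,"dz": -0.0004,"rx": 0,"ry": 3,"rz": 0,"claw": 0.4},{"dx": 0.0102,"dy": 0,"dz": -0.0006,"rx": 0,"ry": 3.75,"rz": 0,"claw": 0.4},{"dx": 0.0123,"dy": 0,"dz": -0.0008,"rx": 0,"ry": 4.5,"rz": 0,"claw": 0.4}]' --newtons 40

```text
time_s: 4.85
ee_pos: [0.5509, 0.139, 0.0945]
eef_rot: [-1.568, -0.003, 1.014]
wrist_force: [-4.8, -9.7, 3.2]
grip_width: 0.4
```

The tangential force has risen to about 11 N, so the screw looks tight. I'll check the bend in the pictures.

```bash
sed -i 's/,s\["grip_width"\].round(3))/,s["grip_width"])/' h.py; python3 - <<'E'
from h import *
im=[]
c=viewer.capture("scene"); im.append(cv2.resize(c["color"][155:235,170:290],(600,400),interpolation=cv2.INTER_CUBIC))
t=viewer.capture("top"); im.append(cv2.resize(t["color"][150:250,230:310],(320,400),interpolation=cv2.INTER_CUBIC)[:, :200*1+120])
np.save("c0.npy",c["color"])
cv2.imwrite("pics/b4.png",cv2.resize(np.hstack(im),(800,348))); st()
E
```

```text
t 4.95 r 0.157 ang 146.99 yaw+90 148.09 z 0.0944 F [-4.3 -7.   3. ] Ft -8.21 0.40068761888057397
```

View pics/b4.png

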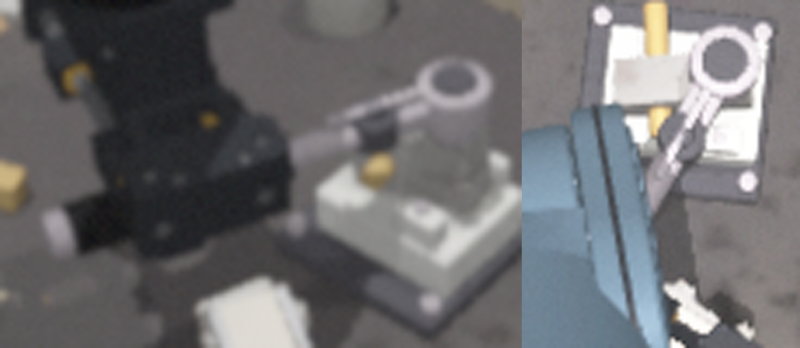

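The tongue still lies almost over the handle, so the bend is small. Now I push about 6° more, turning about the pin.

Request:
step_arm --commands '[{"dx": 0.002,"dy": 0,"dz": -0.0001,"rx": 0,"ry": 1,"rz": 0,"claw": 0.4},{"dx": 0.0039,"dy": 0,"dz": -0.0002,"rx": 0,"ry": 2,"rz": 0,"claw": 0.4},{"dx": 0.0059,"dy": 0,"dz": -0.0004,"rx": 0,"ry": 3,"rz": 0,"claw": 0.4},{"dx": 0.0078,"dy": 0,"dz": -0.0006,"rx": 0,"ry": 4,"rz": 0,"claw": 0.4},{"dx": 0.0098,"dy": 0,"dz": -0.0008,"rx": 0,"ry": 5,"rz": 0,"claw": 0.4},{"dx": 0.0117,"dy": 0,"dz": -0.001,"rx": 0,"ry": 6,"rz": 0,"claw": 0.4}]' --newtons 40

```text
time_s: 5.45
ee_pos: [0.5563, 0.1458, 0.0941]
eef_rot: [-1.566, 0.003, 0.906]
wrist_force: [-5.6, -8.8, 4.9]
grip_width: 0.4
```

```bash
python3 - <<'E'
from h import *
im=[]
c=viewer.capture("scene"); im.append(cv2.resize(c["color"][155:235,170:290],(600,400),interpolation=cv2.INTER_CUBIC))
t=viewer.capture("top"); im.append(cv2.resize(t["color"][150:250,230:310],(320,400),interpolation=cv2.INTER_CUBIC)[:, :200*1+120])
c0=np.load("c0.npy"); print("head patch diff", np.abs(c["color"][165:185,245:285].astype(int)-c0[165:185,245:285]).mean())
cv2.imwrite("pics/b5.png",cv2.resize(np.hstack(im),(800,348))); st()
E
```

```text
head patch diff 1.8891666666666667
t 5.55 r 0.1564 ang 143.63 yaw+90 141.97 z 0.0942 F [-4.5 -8.1  3.5] Ft -9.16 0.40252611769270125
```

View pics/b5.png

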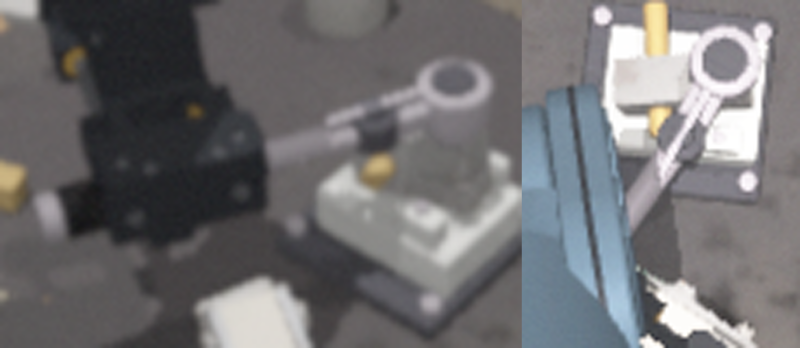

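```bash
python3 - <<'E'
from h import *
c=viewer.capture("scene"); T=viewer.capture("top")
f=lambda x,y:(170+x/.87/5,155+y/.87/5)
P={"start":(208,234),"sc3":(150+93/2.5,100+282/2.5),"b4":f(62,228),"b5":f(50,213)}
for k,p in P.items():
    q=atz(c,p,.113)[:2]; d=q-S; print(k,np.round(p,1),q.round(4),"r",np.hypot(*d).round(4),"ang",np.degrees(np.arctan2(d[1],d[0])).round(2))
# predictions: head angle a, bend b -> free end px
for a in (150.5,149.5,148.5):
  for b in(0,2,4,6,8,10):
    u=lambda t:np.array([np.cos(np.radians(t)),np.sin(np.radians(t))])
    e=S+.045*u(a)+.165*u(a-b); tp=proj(c,[[*e,.113]])[0]; d=e-S
    print(a,b,tp.round(1),"r",np.hypot(*d).round(4),"ang",np.degrees(np.arctan2(d[1],d[0])).round(2))
im=cv2.resize(T["color"][155:215,245:305],(780,780),interpolation=cv2.INTER_CUBIC)[:600]
cv2.imwrite("pics/t6.png",im)
# tongue predicted px for head angle, top cam: points at z .113 along ray
for a in (147,149,151): print(a,proj(T,[[*(S+r*u(a)),.113] for r in(0,.045,.09)]).round(1).tolist())
E
```

```text
start [208 234] [0.4762 0.0761] r 0.2076 ang 173.75
sc3 [187.2 212.8] [0.4989 0.1462] r 0.2057 ang 153.22
b4 [184.3 207.4] [0.5076 0.1613] r 0.2055 ang 148.37
b5 [181.5 204. ] [0.5123 0.1727] r 0.2078 ang 144.99
150.5 0 [183.4 210.6] r 0.21 ang 150.5
150.5 2 [182.4 208.8] r 0.21 ang 148.93
150.5 4 [181.6 207. ] r 0.2099 ang 147.36
150.5 6 [180.9 205.1] r 0.2098 ang 145.78
150.5 8 [180.3 203.3] r 0.2097 ang 144.21
150.5 10 [179.7 201.5] r 0.2095 ang 142.64
149.5 0 [182.8 209.4] r 0.21 ang 149.5
149.5 2 [181.9 207.6] r 0.21 ang 147.93
149.5 4 [181.1 205.8] r 0.2099 ang 146.36
149.5 6 [180.4 204. ] r 0.2098 ang 144.78
149.5 8 [179.9 202.2] r 0.2097 ang 143.21
149.5 10 [179.4 200.4] r 0.2095 ang 141.64
148.5 0 [182.2 208.3] r 0.21 ang 148.5
148.5 2 [181.4 206.5] r 0.21 ang 146.93
148.5 4 [180.6 204.7] r 0.2099 ang 145.36
148.5 6 [180.  202.9] r 0.2098 ang 143.78
148.5 8 [179.5 201. ] r 0.2097 ang 142.21
148.5 10 [179.1 199.2] r 0.2095 ang 140.64
147 [[287.5, 167.2], [274.4, 188.0], [261.1, 209.0]]
149 [[287.5, 167.2], [275.1, 188.4], [262.6, 209.9]]
151 [[287.5, 167.2], [275.9, 188.8], [264.1, 210.8]]
```

View pics/t6.png

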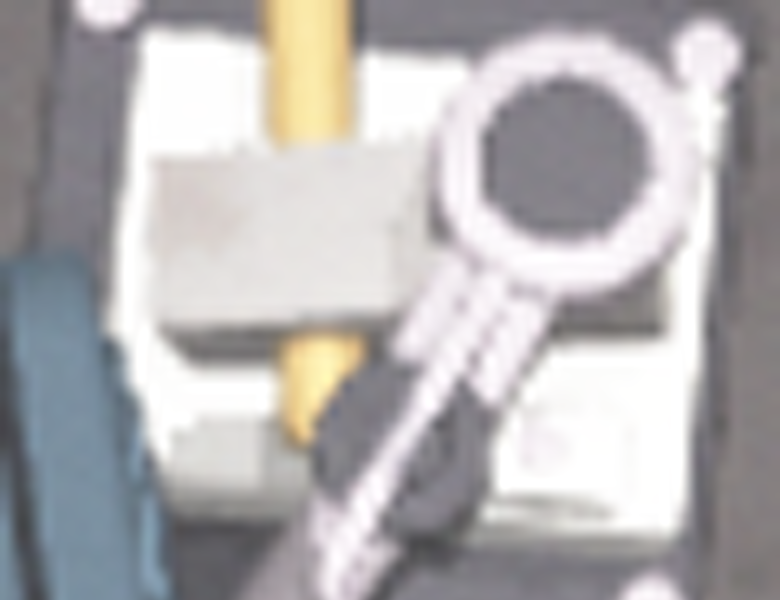

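The head stands still, with its tongue at roughly 150.5°, and the free-end cap puts the handle bend at about 7°. I'll push about 3° more.

Request:
step_arm --commands '[{"dx": 0.002,"dy": 0,"dz": -0.0001,"rx": 0,"ry": 0.5,"rz": 0,"claw": 0.4},{"dx": 0.004,"dy": 0,"dz": -0.0002,"rx": 0,"ry": 1,"rz": 0,"claw": 0.4},{"dx": 0.006,"dy": 0,"dz": -0.0003,"rx": 0,"ry": 1.5,"rz": 0,"claw": 0.4},{"dx": 0.0075,"dy": 0,"dz": -0.0004,"rx": 0,"ry": 2,"rz": 0,"claw": 0.4},{"dx": 0.009,"dy": 0,"dz": -0.0005,"rx": 0,"ry": 2,"rz": 0,"claw": 0.4}]' --newtons 40

```text
time_s: 6.07
ee_pos: [0.5601, 0.1509, 0.0938]
eef_rot: [-1.564, 0.008, 0.871]
wrist_force: [-7.2, -8.4, 6.9]
grip_width: 0.4
```

```bash
python3 - <<'E'
from h import *
st()
E
```

```text
t 6.0667 r 0.1564 ang 141.47 yaw+90 139.88 z 0.0938 F [-7.2 -8.4  6.9] Ft -11.11 0.40002982366535994
```

Estimated bend is now about 10°. Next: back off to centre, open the fingers and lift clear.

Request:
step_arm --commands '[{"dx": -0.0025,"dy": 0,"dz": 0,"rx": 0,"ry": 0,"rz": 0,"claw": 0.4},{"dx": -0.0045,"dy": 0,"dz": 0,"rx": 0,"ry": 0,"rz": 0,"claw": 0.4},{"dx": -0.0045,"dy": 0,"dz": 0,"rx": 0,"ry": 0,"rz": 0,"claw": 0.5},{"dx": -0.0045,"dy": 0,"dz": 0,"rx": 0,"ry": 0,"rz": 0,"claw": 0.65},{"dx": -0.0045,"dy": 0,"dz": 0,"rx": 0,"ry": 0,"rz": 0,"claw": 0.65},{"dx": -0.0045,"dy": 0,"dz": 0,"rx": 0,"ry": 0,"rz": 0,"claw": 0.65},{"dx": -0.0045,"dy": -0.02,"dz": 0,"rx": 0,"ry": 0,"rz": 0,"claw": 0.65},{"dx": -0.0045,"dy": -0.05,"dz": 0,"rx": 0,"ry": 0,"rz": 0,"claw": 0.65},{"dx": -0.0045,"dy": -0.08,"dz": 0,"rx": 0,"ry": 0,"rz": 0,"claw": 0.65},{"dx": -0.0045,"dy": -0.11,"dz": 0,"rx": 0,"ry": 0,"rz": 0,"claw": 0.65},{"dx": -0.0045,"dy": -0.14,"dz": 0,"rx": 0,"ry": 0,"rz": 0,"claw": 0.65},{"dx": 0.04,"dy": -0.15,"dz": 0,"rx": 0,"ry": 0,"rz": 0,"claw": 0.65},{"dx": 0.08,"dy": -0.15,"dz": 0,"rx": 0,"ry": 0,"rz": 0,"claw": 0.65},{"dx": 0.12,"dy": -0.15,"dz": 0,"rx": 0,"ry": 0,"rz": 0,"claw": 0.65},{"dx": 0.16,"dy": -0.15,"dz": 0,"rx": 0,"ry": 0,"rz": 0,"claw": 0.65},{"dx": 0.19,"dy": -0.15,"dz": 0,"rx": 0,"ry": 0,"rz": 0,"claw": 0.65},{"dx": 0.19,"dy": -0.15,"dz": 0,"rx": 0,"ry": 0,"rz": 0,"claw": 0.65},{"dx": 0.19,"dy": -0.15,"dz": 0,"rx": 0,"ry": 0,"rz": 0,"claw": 0.65}]' --newtons 40

```text
time_s: 7.57
ee_pos: [0.684, 0.2981, 0.2409]
eef_rot: [-1.564, 0.009, 0.873]
wrist_force: [0.4, -0.3, -0.4]
grip_width: 0.65
```

```bash
python3 - <<'E'
from h import *
st()
T=viewer.capture("top"); cv2.imwrite("pics/t7.png",cv2.resize(T["color"][150:270,220:320],(500,600),interpolation=cv2.INTER_CUBIC))
def fit(cam,c):
    m=viewer.outline_of(cam,"wrench_grip")[0]; ys,xs=np.nonzero(m["pixels"])
    W=np.array([atz(c,p,.113)[:2] for p in zip(xs,ys)]); d=np.hypot(*(W-S).T); W=W[d>.1]; mu=W.mean(0); u=np.linalg.svd(W-mu)[2][0]
    print(cam,m["score"],len(W),mu.round(4),"axis",np.degrees(np.arctan2(u[1],u[0])).round(2)%180, "dist from screw line", (u[0]*(S-mu)[1]-u[1]*(S-mu)[0]).round(4))
fit("top",T); c=viewer.capture("scene"); cv2.imwrite("pics/s7.png",cv2.resize(c["color"][120:270,130:330],(800,600))); fit("scene",c)
E
```

```text
t 7.5667 r 0.2447 ang 89.64 yaw+90 140.01 z 0.2409 F [ 0.4 -0.3 -0.4] Ft 0.02 0.6499764210776124
top 0.79 918 [0.5545 0.146 ] axis 139.9 dist from screw line -0.0117
scene 0.85 606 [0.5573 0.1482] axis 140.77 dist from screw line -0.0058
```

View pics/t7.png

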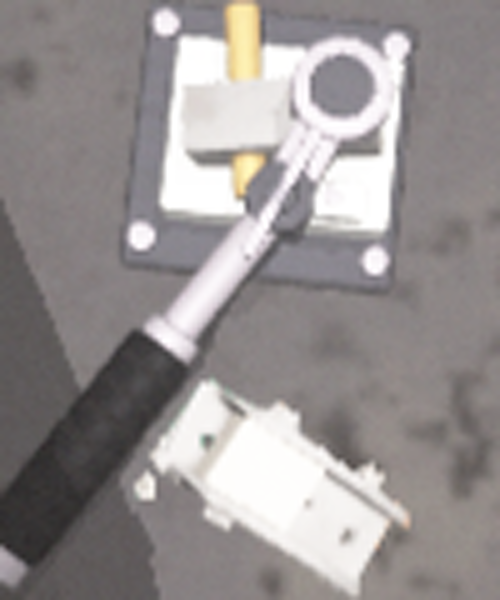

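```bash
python3 -c "
from h import *
print(workorder.hand_in()); st()"
```

```text
the job is handed in; nothing more can be done
None
the job is handed in; nothing more can be done
```

The screw is tight, the wrench gave way at its pivot pin, and I left the handle bent by about 10–11°. The job is handed in, and all the moves were done 7.6 s into the 38 s limit.

- **Tightening:** I straddled the grip with the fingers and pushed it clockwise with one of them. The wrench turned straight at about 3 N for roughly 0.4 rad. The push then rose to about 10 N, and the head stood still while only the handle moved.
- **Letting go:** I stopped at an estimated 10° of bend, backed the fingers off, opened them, lifted, and moved aside.
- **Final checks:** The tongue on the head points at about 150.5–151° and the handle axis at 139.9° (top camera) or 140.8° (scene camera), a bend of 10–11°. The wrist force is near 0 and the gripper is clear at 0.24 m height.
- **Disagreement:** The sideways offset of the handle line from the screw differed between cameras. The top camera gave 11.7 mm (a bend of about 15°) and the scene camera 5.8 mm (about 7°). Their mean fits about 11°, but this check is weaker than the angle readings.
- **Refused call:** The first move call was refused as invalid input with no motion. It went through once I filled in every field and gave the grip force.

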